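# Send the sample carriage past the reader and brake it at the pointer

## Robot

A 6-joint arm with a two-finger parallel gripper is mounted at the origin on the work surface. World frame = base frame: x ahead of the robot, y to its left, z up, the work surface at z = 0. Lengths are in m, angles in rad, forces in N, time in s.
With the tool pointing down it reaches from about 0.35 to 0.975 m from the base axis. Payload 7.1 kg.
Tool frame: the origin (TCP) lies on the centre line of the jaws, within the pads' length; the fingertips stand 8 mm ahead of it and the grasp point (between the pads) lies 11 mm behind it; z points along the fingers, y is the line along which they close (so a half turn about z gives the same grasp; the last joint's range is limited). The gripper opens to 88 mm and grips with 3 to 60 N. Pads are 20 mm wide; open, the fingers measure 115 mm over their backs; the gripper's body (75 mm by 178 mm) begins 61 mm behind the grasp point.
Start: joints at [1.183, 0.423, 1.63, -0, 1.089, -0.019], TCP at [0.225, 0.583, 0.231] pointing down, gripper open.
Joint ranges: [-3, 3], [-0.9, 2.11], [0.09, 2.58], [-1.31, 4.45], [0.11, 2.69], [-2.54, 2.54]. Speed limits (rad/s): [2.39, 2.39, 3.01, 3.14, 3.14, 3.14].

## Interface

Orientations are given as a unit quaternion [w, x, y, z].
In Python, from cell import bot gives the robot as it stands.
- The arm moves only by the shell command python3 -m creep 'ROWS' [FORCE]. ROWS is JSON, a list of rows, each an object with "rotation": the turn, a rotation vector about the tool's x, y, z as a fraction of full scale, a list of three; "travel": the shift along the tool's x, y, z as a fraction of full scale, a list of three; "jaw": the opening, from 0 (shut) to 1 (fully open). In form: [{"rotation": [wx, wy, wz], "travel": [tx, ty, tz], "jaw": jaw}, ...]. A call has 1 to 20 rows; each row shifts and turns the commanded pose from where the row before left it, along the tool's axes as they then stand; what a row does not reach is not made up. Full scale, the value 1, is 200 mm for a shift and 45 degrees for a turn. A row lasts 1/8 s, in which the tool goes at most 62.5 mm and 10.7 degrees, less where a joint would pass 70% of its speed; a pose out of reach is approached as far as the arm can. A call with a number of a shift or a turn outside -1 to 1 is refused whole. A call with a gripper value outside its range is refused whole. The fingers move at their own pace and stop on an object; FORCE is the grip in N (left out, the last holds). Time passes only in rows, so rows that do not move let the fingers close. It gives the time, the measured TCP pose, the force, the opening and the grip force at its end, in the units of the state.
- bot.sense(): the state, without advancing time (a new reading comes with each control period).
- bot.read_camera(name): name is "side" or "top"; returns (picture, depth): 384x512x3 uint8, blue, green, red; 384x512 float32, m along the optical axis (not along the pixel's ray), 0 where there is no reading.
- bot.camera_info(name): a dict with "fx", "fy", "cx", "cy" (pixels), "T" (4x4, takes a point from camera to world coordinates). Camera axes: x right, y down, z forward; pixel columns grow to the right and rows downward; lengths in m; the calibration is good to about 2 mm. A picture is of the moment at which its call begins. camera_info takes no time and is no camera call.
- bot.hand_in(): hands the job in; it is judged then, once.
The state is a dict: "time": time; "q": joint angles; "joint_velocities": joint speeds; "tau": joint torques, N m; "tcp_pos": TCP position; "orientation": TCP orientation; "ft_force": force on the tool from outside, world axes, zero at the start; "moment": the same for the moment, N m; "grip_width": finger opening in m; "grip_force": force on a finger pad.
Only numpy, scipy, OpenCV 4.12 (cv2) and the standard library are available. Lean on these libraries where they do the work, as an engineer would, in place of code of your own. Each camera call takes 0.05 s, during which the arm holds its last target. There are 200 camera calls.

## Task

Push the heavy, free-running sample carriage to the left along its track by its sprung end buffers, so that it runs past the barcode reader at a brisk 12 to 24 cm per second, then brake it gently and leave it at rest, released, with its index tongue in line with the pointer clamped on the track. Push and brake only on the end faces of the two buffers without ever pressing a buffer fully in, do not touch the white covers or the rack of open cups, never let the carriage strike the end stop, and leave everything else on the bench where it is.

Things in the scene. Friction and masses are not known exactly. Their poses are not given: they have to be found in the camera images.
- track: Fixed aluminium track, 860 mm long (y), base plate 12 mm high, x = -35 to 75 mm. Origin on the bench at mid-length; +y is the direction of travel (roughly the robot's left), -x the side towards the robot. The lane below the carriage's robot-side end (x = -110 to -40 mm) is bare bench, z = 0. A grey reader, 110 mm high, stands at x = 75 to 135, y = -115 to -45 mm.
- carriage: Sample carriage sliding along the track's y; axes parallel to the track's, origin on the track's centre line at bench height, halfway along it, in line with its index tongue (24 x 6 mm steel, far side). Viscous drag 0.5 N per m/s, dry friction under 0.02 N; mass 3.0 kg nominal, true value 2.0 to 4.0 kg: it coasts with a time constant of 4 to 8 s.
- face_rear (a point): Point on the flat end face of the rear (-y) buffer, a dark rubber beam across the carriage's end: push here. Face: carriage x = -85 to 37 mm, z = 30 to 60 mm, y = -79 mm when not pressed. This point: carriage x = -63.5, z = 45 mm, on the robot's side, over bare bench; it moves with the buffer.
- face_front (a point): Point on the flat end face of the front (+y) buffer, a beam like the rear one: brake here. y = +79 mm from the carriage's origin when not pressed, at carriage x = -63.5, z = 45 mm; it moves with the buffer. Nothing stands in the lane ahead of it at this x.
- buffer_rear (a joint): How far the rear buffer is pressed in, m: 0 free, 0.016 fully in. A soft spring of 120 N/m, hardly damped (0.8 N per m/s), so the carriage bounces off a hand held still. Do not press it fully in (0.0155 or more).
- buffer_front (a joint): How far the front buffer is pressed in, m: 0 free, 0.016 fully in. Same spring, 120 N/m, 0.8 N per m/s. Do not press it fully in (0.0155 or more).
- cap_rear: White strip, 3 mm, on the rear buffer's top (z = 60 to 63 mm), ending 4 mm behind its end face; moves with the buffer, origin and axes as the carriage's when not pressed. Not to be touched.
- cap_front: White strip, 3 mm, on the front buffer's top (z = 60 to 63 mm), ending 4 mm behind its end face; moves with the buffer, origin and axes as the carriage's when not pressed. Not to be touched.
- cover: White hood on the carriage's robot side and white rack with 15 open cups, fixed to the carriage; same origin and axes. Hood: top at z = 72 mm, x = -91 to -40, y = -60 to 60 mm. Rack: x = -40 to 42, y = -60 to 60 mm, cups up to z = 82 mm. Not to be touched.
- reader (a point): Point in front of the middle of the barcode reader, 80 mm before the track's origin along y; axes parallel to the track's. The rack is read while the carriage's origin is within 20 mm of this point along y; its speed there must be 0.12 to 0.24 m/s.
- mark (a point): Tip of the steel pointer on a dark clamp (26 x 34 x 26 mm, black thumb screw) on the far edge of the track, 180 to 250 mm beyond the track's origin along y; axes parallel to the track's. The carriage is at the mark when its origin has the same track y as this point.
- stop (a point): Where the carriage's origin would be when it strikes the end stop (dark block with a rubber bumper at the +y end of the track): y = 340 mm in the track's frame. The stop itself stands clear of that lane.
- reagent: White plastic reagent bottle, 52 mm across, 90 mm high, beyond the track; bystander, origin under its centre.
- control: Small amber jar, 44 mm across, 55 mm high, beyond the track; bystander, origin under its centre.
- swabs: Clear jar with a cap, 60 mm across, 70 mm high, between robot and track; bystander, origin under its centre.
- beaker: Glass beaker, 68 mm across, 70 mm high, between robot and track; bystander, origin under its centre.
- tipbox: Blue pipette tip box, 80 x 120 x 50 mm, between robot and track; bystander, origin under its centre.
- spatula: Spatula 150 mm long lying flat between robot and track; bystander.

How it is judged:
On the way, in this order (a step that is already met when the one before it is completed fails the run):
1. the carriage runs past the reader at 0.12 to 0.24 m/s (y of carriage in the frame of reader between -0.02 and 0.02 m and linear speed of carriage between 0.12 and 0.24 m/s), for 0.08 s.
2. the carriage stands at the pointer (y of carriage in the frame of mark between -0.01 and 0.01 m and linear speed of carriage below 0.006 m/s), for 0.5 s.
At the end, for the whole second after the job is handed in: The carriage stands released with its index within 10 mm of the pointer along the track, slower than 6 mm/s (all of step 2); the robot touches nothing.
It fails at once if the carriage strikes the end stop (y of carriage in the frame of track above 0.337 m).
It fails at once if a buffer is pressed fully in (value of joint any of buffer_front, buffer_rear above 0.0155 m).
It fails at once if the white covers, the rack or its cups are touched (over 1 N) (contact force between any of the fingers, the arm and cover above 1 N or contact force between any of the fingers, the arm and cap_front above 1 N or contact force between any of the fingers, the arm and cap_rear above 1 N).
It fails at once if something else on the bench is disturbed (moved over 15 mm or tipped) (distance of any of reagent, control, swabs, beaker, tipbox, spatula from where it was at the start of the episode above 0.015 m or angle between any of reagent, control, swabs, beaker, tipbox, spatula's own z axis and vertical above 0.3 rad).
It also fails if it takes over 34 s, if anything falls off the work surface, if the arm or the gripper's body presses on something with over 40 N, if the wrist force passes 120 N, or if a joint passes its speed limit or range.

## Working session

There is one attempt and no reset: what is moved stays moved. The work goes in short steps, Python scripts to look and compute and a shell command to move; the robot and the scene stay as the last step left them, time stands still between calls to the robot, and variables do not carry over. Pictures are saved under pics/ and viewed, at most 10 in all, crops included, and the job is handed in when it is done.

```bash
ls; mkdir -p pics; python3 - <<'E'
from cell import bot
import cv2,numpy as np
s=bot.sense();print({k:np.round(v,3).tolist() for k,v in s.items()})
for n in ("side","top"):
    p,d=bot.read_camera(n);np.savez(f"{n}0.npz",p=p,d=d);cv2.imwrite(f"pics/{n}0.png",p)
    i=bot.camera_info(n);print(n,{k:np.round(v,3).tolist() for k,v in i.items()})
E
```

```text
pics
{'time': 0.0, 'q': [1.183, 0.424, 1.631, 0.0, 1.089, -0.019], 'joint_velocities': [0.002, 0.001, -0.0, -0.0, 0.001, -0.001], 'tau': [0.001, -54.463, -27.366, 0.065, 0.023, -0.0], 'tcp_pos': [0.225, 0.582, 0.23], 'orientation': [-0.0, 0.183, 0.983, -0.001], 'ft_force': [0.26, -0.195, 0.584], 'moment': [0.049, 0.02, 0.025], 'grip_force': 0.0, 'grip_width': 0.088}
side {'fx': 447.323, 'fy': 447.323, 'cx': 256.913, 'cy': 199.643, 'T': [[0.967, -0.15, 0.204, 0.327], [-0.253, -0.503, 0.827, -1.028], [-0.022, -0.851, -0.524, 0.712], [0.0, 0.0, 0.0, 1.0]]}
top {'fx': 381.456, 'fy': 381.456, 'cx': 256.11, 'cy': 193.598, 'T': [[-0.008, -0.998, 0.059, 0.508], [-1.0, 0.009, 0.007, 0.017], [-0.008, -0.058, -0.998, 1.005], [0.0, 0.0, 0.0, 1.0]]}
```

View pics/top0.png

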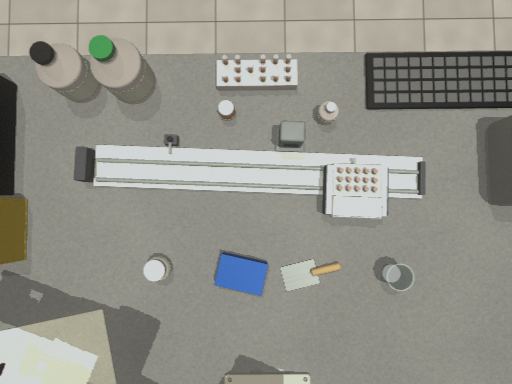

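View pics/side0.png

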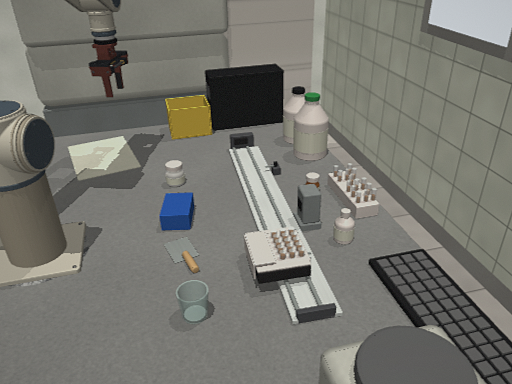

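The top view shows the track from (95,165) to (421,178), the carriage at about (357,190), the pointer clamp at (170,142), and the reader at (292,133). The lane on the robot side is free. In the side view the carriage is at (278,255) and the clamp at (275,168).

```bash
cat > h.py <<'E'
from cell import bot
import cv2,numpy as np
def world(n,d):
    i=bot.camera_info(n);T=np.array(i["T"]);v,u=np.indices(d.shape)
    P=np.stack([(u-i["cx"])/i["fx"]*d,(v-i["cy"])/i["fy"]*d,d],-1)
    return P@T[:3,:3].T+T[:3,3]
E
python3 - <<'E'
from h import *
z=np.load("top0.npz");p,d=z["p"],z["d"];W=world("top",d)
hsv=cv2.cvtColor(p,cv2.COLOR_BGR2HSV)
m=((W[...,2]>.006)&(W[...,2]<.02)&(hsv[...,2]>140)&(hsv[...,1]<40)).astype(np.uint8)
m[:140]=0;m[200:]=0
n,l,st,c=cv2.connectedComponentsWithStats(m);print([s.tolist() for s in st[1:] if s[4]>150])
X=W[m>0];print("plate z",np.median(X[:,2]),"bench z",np.median(W[220:240,100:300,2]))
# edges per column at left/right
for u in range(100,421,20):
    v=np.where(m[:,u])[0]
    if len(v):print(u,v.min(),v.max(),W[v.min(),u].round(4),W[v.max(),u].round(4))
for v in (165,175):
    us=np.where(m[v])[0];print(v,us.min(),us.max(),W[v,us.min()].round(4),W[v,us.max()].round(4))
cv2.imwrite("pics/crops.png",np.vstack([cv2.resize(p[125:175,140:220],(800,500)[:2] if 0 else (480,300),interpolation=cv2.INTER_CUBIC),cv2.resize(p[145:195,320:400],(480,300),interpolation=cv2.INTER_CUBIC)]))
E
```

```text
[[93, 145, 330, 50, 9167], [388, 171, 35, 28, 635]]
plate z 0.012559867316682904 bench z 0.00045477896767864845
100 145 185 [0.6988 0.4363 0.0094] [0.5924 0.4332 0.0128]
120 145 186 [0.6975 0.3819 0.0133] [0.5894 0.3809 0.0123]
140 146 187 [0.6947 0.3296 0.0116] [0.5863 0.3285 0.0119]
160 147 188 [0.6912 0.2763 0.0133] [0.5833 0.2762 0.011 ]
180 148 188 [0.6879 0.2235 0.0141] [0.5827 0.2232 0.0136]
200 148 189 [0.6881 0.1715 0.0105] [0.5796 0.1709 0.0141]
220 149 190 [0.6848 0.1187 0.0111] [0.5767 0.119  0.0109]
240 150 191 [0.6816 0.0661 0.0116] [0.5735 0.0667 0.0124]
260 151 192 [0.678  0.0136 0.0139] [0.5707 0.0145 0.0084]
280 149 192 [ 0.682  -0.0386  0.0188] [ 0.5699 -0.0375  0.0143]
300 148 193 [ 0.684  -0.0907  0.0191] [ 0.567  -0.0897  0.0126]
320 153 194 [ 0.6715 -0.1436  0.0122] [ 0.5639 -0.1416  0.0131]
340 154 162 [ 0.6687 -0.1963  0.0102] [ 0.6472 -0.1953  0.013 ]
360 154 163 [ 0.6685 -0.2491  0.0087] [ 0.6441 -0.2473  0.0132]
380 155 164 [ 0.6647 -0.3001  0.0128] [ 0.6408 -0.2989  0.0146]
400 156 197 [ 0.6616 -0.3522  0.0127] [ 0.5544 -0.3501  0.0098]
420 157 198 [ 0.6583 -0.4039  0.0135] [ 0.5513 -0.4015  0.0109]
165 96 416 [0.645  0.4439 0.0143] [ 0.6374 -0.3928  0.0135]
175 95 416 [0.619  0.4474 0.0114] [ 0.6113 -0.3923  0.0127]
```

View pics/crops.png

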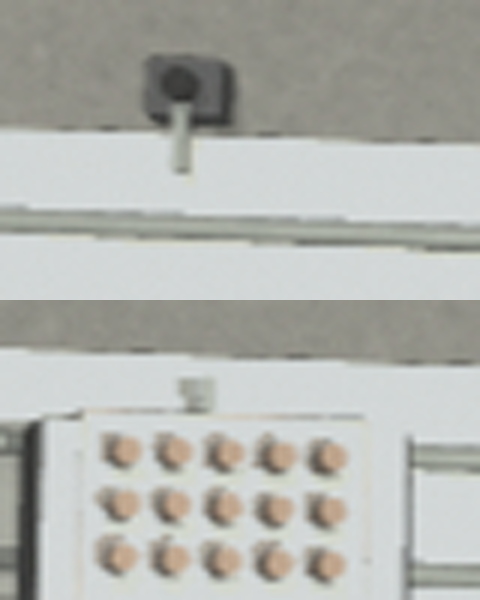

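The crops show the pointer tip at about (170,153) and the tongue at about (353,160). The 15 cups are centred near (357,179). I'll build a tracker on the cups and measure both ends.

```bash
cat >> h.py <<'E'
a=np.arctan(.0487); ex=np.array([np.cos(a),-np.sin(a)]); ey=np.array([np.sin(a),np.cos(a)])
O=np.array([.6053,.0180])  # track origin (world)
def tr(P): D=np.asarray(P)[...,:2]-O; return np.stack([D@ex,D@ey],-1)
def wo(x,y): return O+x*ex+y*ey
def ray(n,u,v,z):
    i=bot.camera_info(n);T=np.array(i["T"]);r=T[:3,:3]@[(u-i["cx"])/i["fx"],(v-i["cy"])/i["fy"],1]
    return T[:3,3]+r*(z-T[2,3])/r[2]
E
python3 - <<'E'
from h import *
for n in("top","side"):
    z=np.load(n+"0.npz");p,d=z["p"],z["d"];W=world(n,d);t=tr(W);Z=W[...,2]
    print(n)
    for nm,m in dict(hood=(Z>.066)&(Z<.078)&(t[...,0]>-.1)&(t[...,0]<.06),cups=(Z>.0775)&(Z<.09)&(t[...,0]>-.06)&(t[...,0]<.06)).items():
        m=m&(abs(t[...,1])<.4)
        q=t[m]; print(nm,m.sum(),np.percentile(q,[0,1,50,99,100],axis=0).round(4).tolist(),np.median(Z[m]))
    m=(t[...,0]>.075)&(t[...,0]<.14)&(abs(t[...,1]+.08)<.08)&(Z>.1)&(Z<.12);print("reader",np.percentile(t[m],[1,99],axis=0).round(4).tolist(),Z[m].mean())
    m=(t[...,0]>.03)&(t[...,0]<.12)&(abs(t[...,1]-.21)<.06)&(Z>.016)&(Z<.06)
    vv,uu=np.where(m);print("clamp",[(u,v,*t[v,u].round(4),Z[v,u].round(4)) for v,u in zip(vv,uu)][::1 if len(vv)<60 else 3])
    b,g,r=[p[...,k].astype(int) for k in range(3)]
    m=((r-b)>25)&(abs(t[...,0])<.06)&(t[...,1]<0)&(Z>.06);vv,uu=np.where(m);print("brown",m.sum(),uu.mean(),vv.mean(),tr(ray(n,uu.mean(),vv.mean(),.08)))
z=np.load("top0.npz");W=world("top",z["d"]);t=tr(W)
for v in range(156,165):print(v,[(u,t[v,u].round(3).tolist(),int(z["p"][v,u,1]),round(float(W[v,u,2]),3)) for u in range(349,358)])
t=tr(W)
for nm,(v0,v1,u0,u1) in dict(swabs=(255,285,140,170),tip=(250,297,212,270),spat=(258,292,278,345),beaker=(260,293,382,416)).items():
    m=W[v0:v1,u0:u1,2]>.015;q=W[v0:v1,u0:u1][m];print(nm,m.sum(),q.min(0).round(3) if len(q) else'',q.max(0).round(3) if len(q) else'')
E
```

```text
top
hood 1322 [[-0.0901, -0.3177], [-0.0895, -0.3041], [-0.0572, -0.2414], [0.0372, -0.18], [0.0405, -0.1703]] 0.07184622238971844
cups 497 [[-0.0262, -0.2925], [-0.0261, -0.2914], [0.0028, -0.244], [0.031, -0.1956], [0.0326, -0.1946]] 0.08226157516812804
reader [[0.0841, -0.1066], [0.1322, -0.0474]] 0.1096323883669983
clamp [(np.int64(165), np.int64(134), np.float64(0.1055), np.float64(0.2474), np.float64(0.0269)), (np.int64(168), np.int64(134), np.float64(0.1068), np.float64(0.2409), np.float64(0.0219)), (np.int64(166), np.int64(135), np.float64(0.1034), np.float64(0.2453), np.float64(0.0246)), (np.int64(169), np.int64(135), np.float64(0.1024), np.float64(0.2358), np.float64(0.0311)), (np.int64(172), np.int64(135), np.float64(0.1034), np.float64(0.2289), np.float64(0.0277)), (np.int64(175), np.int64(135), np.float64(0.1044), np.float64(0.2219), np.float64(0.0242)), (np.int64(165), np.int64(136), np.float64(0.1006), np.float64(0.2476), np.float64(0.0251)), (np.int64(168), np.int64(136), np.float64(0.0976), np.float64(0.2357), np.float64(0.0415)), (np.int64(171), np.int64(136), np.fl
[... 14782 characters left out ...]
051, -0.245], 142, 0.011), (354, [0.048, -0.243], 166, 0.033), (355, [0.048, -0.246], 196, 0.031), (356, [0.051, -0.253], 211, 0.012), (357, [0.051, -0.256], 214, 0.012)]
164 [(349, [0.04, -0.222], 213, 0.066), (350, [0.04, -0.225], 212, 0.065), (351, [0.041, -0.228], 210, 0.065), (352, [0.04, -0.23], 209, 0.067), (353, [0.041, -0.232], 209, 0.066), (354, [0.04, -0.234], 209, 0.067), (355, [0.041, -0.238], 208, 0.062), (356, [0.041, -0.24], 208, 0.063), (357, [0.042, -0.244], 207, 0.06)]
swabs 536 [0.35  0.017 0.016] [0.508 0.299 1.005]
tip 1650 [ 0.313 -0.002  0.016] [0.508 0.128 1.005]
spat 188 [ 0.356 -0.189  0.015] [0.508 0.017 1.005]
beaker 540 [ 0.327 -0.357  0.015] [0.508 0.017 1.005]
```

```bash
cat >> h.py <<'E'
from scipy.spatial.transform import Rotation as Ro
def R(): 
    q=bot.sense()["orientation"];return Ro.from_quat([q[1],q[2],q[3],q[0]]).as_matrix()
def hand():
    s=bot.sense();p=s["tcp_pos"];r=R()
    print("t",round(s["time"],3),"hand trk",tr(p).round(4),"z",round(p[2],4),"yaw err deg",round(float(np.degrees(np.arctan2(r[:2,1]@ex,r[:2,1]@ey))),2),"tilt",r[2].round(3),"F",np.round(s["ft_force"],2),"w",round(s["grip_width"],3))
def to(x,y,z):
    s=bot.sense();d=np.append(wo(x,y),z)-s["tcp_pos"];v=R().T@d/.2;print("travel",v.round(4),"rows>=",np.linalg.norm(d)/.0625)
def car():
    t0=bot.sense()["time"];p,d=bot.read_camera("top");W=world("top",d);t=tr(W);Z=W[...,2]
    m=((p[...,2].astype(int)-p[...,0])>25)&(abs(t[...,0])<.035)&(abs(t[...,1])<.4)&(Z>.068)&(Z<.095)
    vv,uu=np.where(m)
    if not len(vv):print("no cups");return t0,None,0,p
    y=tr(ray("top",uu.mean(),vv.mean(),.08))[1];y+= .011*(y-0)
    return t0,y,m.sum(),p
def speed(n=3):
    r=[];
    for _ in range(n):
        t0,y,c,p=car();r.append((t0,y,c))
    r=np.array([k for k in r if k[1] is not None],float)
    if len(r)<1:return
    print("car",r.round(4).tolist())
    if len(r)>1:print("v fit",np.polyfit(r[:,0]-r[-1,0],r[:,1],1).round(4))
E
python3 -m creep '[{"rotation":[0,0,-0.203],"travel":[0,0,0],"jaw":0},{"rotation":[0,0,-0.203],"travel":[0,0,0],"jaw":0}]' 40
python3 - <<'E'
from h import *
hand(); to(-.07,-.37,.231)
E
```

```text
time: 0.35
tcp_pos: [0.2252, 0.5827, 0.2302]
orientation: [-0.0, 0.022, 1.0, -0.0]
ft_force: [0.3, 0.1, -0.2]
grip_width: 0.0715
grip_force: 0.0
t 0.35 hand trk [-0.4071  0.5455] z 0.2302 yaw err deg -0.22 tilt [ 0.    -0.001 -1.   ] F [ 0.34  0.05 -0.17] w 0.071
travel [-1.6678e+00 -4.5840e+00 -4.0000e-04] rows>= 15.609599345202309
```

```bash
python3 -m creep '[{"rotation":[0,0,0],"travel":[-0.104,-0.286,0],"jaw":0},{"rotation":[0,0,0],"travel":[-0.104,-0.286,0],"jaw":0},{"rotation":[0,0,0],"travel":[-0.104,-0.286,0],"jaw":0},{"rotation":[0,0,0],"travel":[-0.104,-0.286,0],"jaw":0},{"rotation":[0,0,0],"travel":[-0.104,-0.286,0],"jaw":0},{"rotation":[0,0,0],"travel":[-0.104,-0.286,0],"jaw":0},{"rotation":[0,0,0],"travel":[-0.104,-0.286,0],"jaw":0},{"rotation":[0,0,0],"travel":[-0.104,-0.286,0],"jaw":0},{"rotation":[0,0,0],"travel":[-0.104,-0.286,0],"jaw":0},{"rotation":[0,0,0],"travel":[-0.104,-0.286,0],"jaw":0},{"rotation":[0,0,0],"travel":[-0.104,-0.286,0],"jaw":0},{"rotation":[0,0,0],"travel":[-0.104,-0.286,0],"jaw":0},{"rotation":[0,0,0],"travel":[-0.104,-0.286,0],"jaw":0},{"rotation":[0,0,0],"travel":[-0.104,-0.286,0],"jaw":0},{"rotation":[0,0,0],"travel":[-0.104,-0.286,0],"jaw":0},{"rotation":[0,0,0],"travel":[-0.104,-0.286,0],"jaw":0}]'
python3 - <<'E'
from h import *
hand(); to(-.07,-.37,.040); speed(1);hand();cv2.imwrite("pics/a.png",bot.read_camera("side")[0])
E
```

```text
time: 2.35
tcp_pos: [0.5121, -0.3497, 0.2303]
orientation: [-0.0, 0.025, 1.0, 0.0]
ft_force: [1.8, -0.3, 0.3]
grip_width: 0.0005
grip_force: 0.0
t 2.35 hand trk [-0.0752 -0.3718] z 0.2303 yaw err deg 0.09 tilt [ 0.  0. -1.] F [ 1.76 -0.28  0.27] w 0.001
travel [-0.0264  0.0085  0.9517] rows>= 3.0466193338063063
car [[2.35, -0.2442, 263.0]]
t 2.4 hand trk [-0.0728 -0.3782] z 0.2306 yaw err deg 0.19 tilt [-0.003 -0.004 -1.   ] F [ 2.11 -4.5   1.3 ] w 0.001
```

View pics/a.png

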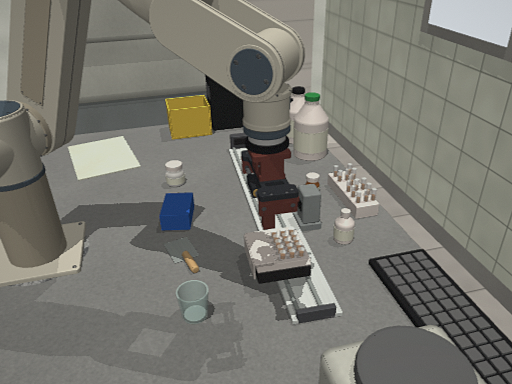

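The gripper is at about (278,205), closed, above the area behind the carriage at (278,255). I'll lower it there.

```bash
python3 -m creep '[{"rotation":[0,0,0],"travel":[-0.006,0.01,0.238],"jaw":0},{"rotation":[0,0,0],"travel":[-0.006,0.01,0.238],"jaw":0},{"rotation":[0,0,0],"travel":[-0.006,0.01,0.238],"jaw":0},{"rotation":[0,0,0],"travel":[-0.006,0.01,0.238],"jaw":0},{"rotation":[0,0,0],"travel":[0,0,0],"jaw":0},{"rotation":[0,0,0],"travel":[0,0,0],"jaw":0}]'
python3 - <<'E'
from h import *
hand(); speed(1);hand();cv2.imwrite("pics/b.png",bot.read_camera("side")[0][130:330,180:380].repeat(3,0).repeat(3,1))
E
```

```text
time: 3.2
tcp_pos: [0.5178, -0.3402, 0.0416]
orientation: [0.0, 0.025, 1.0, -0.0]
ft_force: [0.2, -0.0, -0.1]
grip_width: 0.0005
grip_force: 0.0
t 3.2 hand trk [-0.07  -0.362] z 0.0416 yaw err deg 0.06 tilt [-0.001 -0.001 -1.   ] F [ 0.21 -0.02 -0.13] w 0.001
car [[3.2, -0.2442, 262.0]]
t 3.25 hand trk [-0.0695 -0.3624] z 0.0423 yaw err deg 0.06 tilt [-0.002 -0.001 -1.   ] F [0.57 0.12 0.57] w 0.0
```

View pics/b.png

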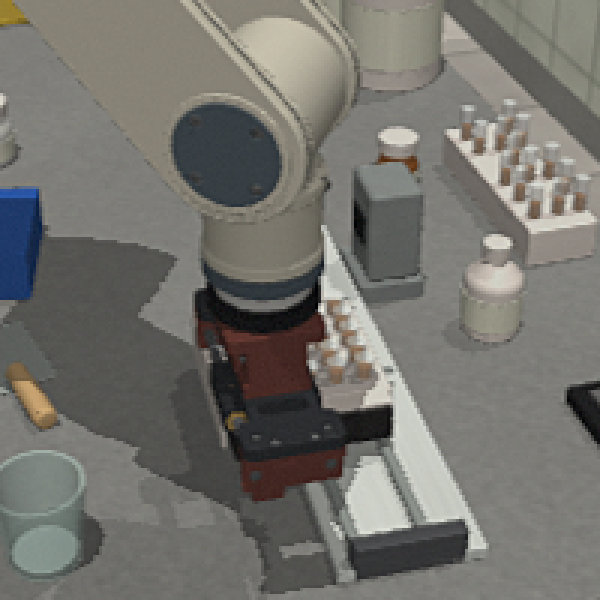

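The hand stands in the lane behind the rear buffer with a gap of about 25 mm, clear of everything. I'll approach to about 5 mm first.

```bash
python3 -m creep '[{"rotation":[0,0,0],"travel":[0,0.02,0],"jaw":0},{"rotation":[0,0,0],"travel":[0,0.04,0],"jaw":0},{"rotation":[0,0,0],"travel":[0,0.03,0],"jaw":0},{"rotation":[0,0,0],"travel":[0,0.01,0],"jaw":0},{"rotation":[0,0,0],"travel":[0,0,0],"jaw":0}]'
python3 - <<'E'
from h import *
hand(); speed(1);hand()
E
```

```text
time: 3.92
tcp_pos: [0.5182, -0.3197, 0.0403]
orientation: [-0.0, 0.025, 1.0, 0.0]
ft_force: [0.1, -0.7, -0.1]
grip_width: 0.0003
grip_force: 0.0
t 3.925 hand trk [-0.0705 -0.3416] z 0.0403 yaw err deg 0.05 tilt [ 0.  0. -1.] F [ 0.14 -0.75 -0.09] w 0.0
car [[3.925, -0.2441, 259.0]]
t 3.975 hand trk [-0.0706 -0.3418] z 0.0403 yaw err deg 0.06 tilt [ 0. -0. -1.] F [ 0.62 -0.1  -0.25] w 0.001
```

```bash
python3 -m creep '[{"rotation":[0,0,0],"travel":[0,0.005,0],"jaw":0},{"rotation":[0,0,0],"travel":[0,0.014,0],"jaw":0},{"rotation":[0,0,0],"travel":[0,0.0235,0],"jaw":0},{"rotation":[0,0,0],"travel":[0,0.033,0],"jaw":0},{"rotation":[0,0,0],"travel":[0,0.042,0],"jaw":0},{"rotation":[0,0,0],"travel":[0,0.0515,0],"jaw":0},{"rotation":[0,0,0],"travel":[0,0.061,0],"jaw":0},{"rotation":[0,0,0],"travel":[0,0.07,0],"jaw":0},{"rotation":[0,0,0],"travel":[0,0.0795,0],"jaw":0},{"rotation":[0,0,0],"travel":[0,0.089,0],"jaw":0}]'
python3 - <<'E'
from h import *
hand(); speed(3);hand()
E
```

```text
time: 5.22
tcp_pos: [0.5229, -0.2251, 0.0403]
orientation: [0.0, 0.025, 1.0, 0.0]
ft_force: [-0.2, -0.0, 0.4]
grip_width: 0.0002
grip_force: 0.0
t 5.225 hand trk [-0.0705 -0.2468] z 0.0403 yaw err deg 0.08 tilt [-0.  0. -1.] F [-0.17 -0.04  0.39] w 0.0
car [[5.225, -0.1545, 264.0], [5.275, -0.1465, 259.0], [5.325, -0.1386, 254.0]]
v fit [ 0.1592 -0.1386]
t 5.375 hand trk [-0.0704 -0.2469] z 0.0403 yaw err deg -0.03 tilt [ 0.  0. -1.] F [0.15 0.45 0.8 ] w 0.0
```

The carriage is released at 0.159 m/s. Next I overtake on the robot side and come back in front of it.

```bash
python3 -m creep '[{"rotation":[0,0,0],"travel":[0.2,0.1,0],"jaw":0},{"rotation":[0,0,0],"travel":[0.06,0.29,0],"jaw":0},{"rotation":[0,0,0],"travel":[0,0.3,0],"jaw":0},{"rotation":[0,0,0],"travel":[0,0.3,0],"jaw":0},{"rotation":[0,0,0],"travel":[0,0.3,0],"jaw":0},{"rotation":[0,0,0],"travel":[0,0.3,0],"jaw":0},{"rotation":[0,0,0],"travel":[0,0.3,0],"jaw":0},{"rotation":[0,0,0],"travel":[0,0.3,0],"jaw":0},{"rotation":[0,0,0],"travel":[0,0.3,0],"jaw":0},{"rotation":[0,0,0],"travel":[-0.13,0,0],"jaw":0},{"rotation":[0,0,0],"travel":[-0.13,0,0],"jaw":0}]'
python3 - <<'E'
from h import *
hand(); speed(3);hand()
E
```

```text
time: 6.75
tcp_pos: [0.5484, 0.2722, 0.0403]
orientation: [0.0, 0.024, 1.0, 0.0]
ft_force: [0.4, 0.5, -0.5]
grip_width: 0.0004
grip_force: 0.0
t 6.75 hand trk [-0.0692  0.2511] z 0.0403 yaw err deg -0.06 tilt [-0.  0. -1.] F [ 0.39  0.51 -0.46] w 0.0
car [[6.75, 0.0559, 236.0], [6.8, 0.0618, 239.0], [6.85, 0.068, 243.0]]
v fit [0.1212 0.068 ]
t 6.9 hand trk [-0.0688  0.2498] z 0.0402 yaw err deg 0.13 tilt [-0.001  0.    -1.   ] F [ 0.19 -0.59  0.22] w 0.001
```

```bash
python3 -m creep '[{"rotation":[0,0,0],"travel":[0,-0.03,0],"jaw":0},{"rotation":[0,0,0],"travel":[0,-0.03,0],"jaw":0},{"rotation":[0,0,0],"travel":[0,0,0],"jaw":0},{"rotation":[0,0,0],"travel":[0,0,0],"jaw":0},{"rotation":[0,0,0],"travel":[0,0.025,0],"jaw":0},{"rotation":[0,0,0],"travel":[0,0.04,0],"jaw":0},{"rotation":[0,0,0],"travel":[0,0.04,0],"jaw":0},{"rotation":[0,0,0],"travel":[0,0.04,0],"jaw":0},{"rotation":[0,0,0],"travel":[0,0.04,0],"jaw":0},{"rotation":[0,0,0],"travel":[0,0.04,0],"jaw":0},{"rotation":[0,0,0],"travel":[0,0.045,0],"jaw":0},{"rotation":[0,0,0],"travel":[0,0.06,0],"jaw":0}]'
python3 - <<'E'
from h import *
hand(); speed(4);hand()
E
```

```text
time: 8.4
tcp_pos: [0.5504, 0.3255, 0.0402]
orientation: [-0.0, 0.025, 1.0, -0.0]
ft_force: [0.6, -1.1, 0.0]
grip_width: 0.0002
grip_force: 0.0
t 8.4 hand trk [-0.0698  0.3044] z 0.0402 yaw err deg 0.08 tilt [ 0. -0. -1.] F [ 0.63 -1.07  0.03] w 0.0
car [[8.4, 0.212, 258.0], [8.45, 0.2149, 257.0], [8.5, 0.2168, 251.0], [8.55, 0.2182, 248.0]]
v fit [0.0407 0.2185]
t 8.6 hand trk [-0.0698  0.3042] z 0.0402 yaw err deg 0.04 tilt [-0. -0. -1.] F [-0.18  0.61  0.1 ] w 0.0
```

The hand is in contact with the front buffer and the carriage is nearly at rest, so I withdraw quickly before it bounces.

```bash
python3 -m creep '[{"rotation":[0,0,0],"travel":[0,0.2,0],"jaw":0}]'
python3 - <<'E'
from h import *
hand(); speed(5);hand()
E
```

```text
time: 8.72
tcp_pos: [0.5522, 0.3628, 0.04]
orientation: [-0.001, 0.026, 1.0, -0.001]
ft_force: [-0.8, 0.3, 0.4]
grip_width: 0.0007
grip_force: 0.0
t 8.725 hand trk [-0.0698  0.3418] z 0.04 yaw err deg 0.24 tilt [ 0.002 -0.002 -1.   ] F [-0.77  0.3   0.37] w 0.001
car [[8.725, 0.2245, 258.0], [8.775, 0.2259, 255.0], [8.825, 0.2276, 250.0], [8.875, 0.2289, 249.0], [8.925, 0.2305, 255.0]]
v fit [0.03   0.2305]
t 8.975 hand trk [-0.0701  0.3431] z 0.04 yaw err deg 0.06 tilt [ 0.001 -0.001 -1.   ] F [0.07 0.65 0.05] w 0.001
```

```bash
python3 -m creep '[{"rotation":[0,0,0],"travel":[0,-0.05,0],"jaw":0},{"rotation":[0,0,0],"travel":[0,0.0045,0],"jaw":0},{"rotation":[0,0,0],"travel":[0,0.0045,0],"jaw":0},{"rotation":[0,0,0],"travel":[0,0.0045,0],"jaw":0},{"rotation":[0,0,0],"travel":[0,0.0045,0],"jaw":0},{"rotation":[0,0,0],"travel":[0,0.0045,0],"jaw":0},{"rotation":[0,0,0],"travel":[0,0.0045,0],"jaw":0},{"rotation":[0,0,0],"travel":[0,0.0045,0],"jaw":0}]'
python3 - <<'E'
from h import *
hand(); speed(5);hand()
E
```

```text
time: 9.98
tcp_pos: [0.5522, 0.3613, 0.0403]
orientation: [0.0, 0.025, 1.0, -0.0]
ft_force: [0.3, 0.5, 0.9]
grip_width: 0.0006
grip_force: 0.1
t 9.975 hand trk [-0.0697  0.3403] z 0.0403 yaw err deg 0.07 tilt [-0. -0. -1.] F [0.28 0.52 0.86] w 0.001
car [[9.975, 0.2544, 255.0], [10.025, 0.2547, 256.0], [10.075, 0.2551, 250.0], [10.125, 0.2552, 257.0], [10.175, 0.2551, 252.0]]
v fit [0.0038 0.2553]
t 10.225 hand trk [-0.0697  0.3402] z 0.0403 yaw err deg 0.07 tilt [ 0.  0. -1.] F [ 0.58  0.9  -0.6 ] w 0.0
```

```bash
python3 -m creep '[{"rotation":[0,0,0],"travel":[0,0.2,0],"jaw":0}]'
python3 - <<'E'
from h import *
hand(); speed(6);hand()
E
```

```text
time: 10.35
tcp_pos: [0.5542, 0.3992, 0.04]
orientation: [-0.001, 0.026, 1.0, -0.001]
ft_force: [1.0, 0.3, -0.8]
grip_width: 0.0007
grip_force: 0.0
t 10.35 hand trk [-0.0696  0.3783] z 0.04 yaw err deg 0.23 tilt [ 0.001 -0.002 -1.   ] F [ 0.96  0.29 -0.81] w 0.001
car [[10.35, 0.254, 254.0], [10.4, 0.2536, 249.0], [10.45, 0.252, 252.0], [10.5, 0.2526, 254.0], [10.55, 0.2526, 254.0], [10.6, 0.2515, 247.0]]
v fit [-0.0085  0.2517]
t 10.65 hand trk [-0.07    0.3793] z 0.04 yaw err deg 0.08 tilt [ 0.001 -0.001 -1.   ] F [-0.74 -0.82 -0.1 ] w 0.0
```

It is drifting back slowly at about 8.5 mm/s. I'll wait, measure again and view the tongue against the pointer.

```bash
python3 -m creep '[{"rotation":[0,0,0],"travel":[0,0,0],"jaw":0},{"rotation":[0,0,0],"travel":[0,0,0],"jaw":0},{"rotation":[0,0,0],"travel":[0,0,0],"jaw":0},{"rotation":[0,0,0],"travel":[0,0,0],"jaw":0},{"rotation":[0,0,0],"travel":[0,0,0],"jaw":0},{"rotation":[0,0,0],"travel":[0,0,0],"jaw":0}]'
python3 - <<'E'
from h import *
speed(4);hand();t,y,c,p=car();print(t,y)
cv2.imwrite("pics/c.png",cv2.resize(p[120:190,130:210],(640,560),interpolation=cv2.INTER_CUBIC))
E
```

```text
time: 11.4
tcp_pos: [0.5542, 0.4012, 0.0403]
orientation: [-0.0, 0.025, 1.0, -0.0]
ft_force: [0.1, -0.6, -0.1]
grip_width: 0.0009
grip_force: 0.0
car [[11.4, 0.2477, 260.0], [11.45, 0.2474, 255.0], [11.5, 0.2474, 250.0], [11.55, 0.2467, 256.0]]
v fit [-0.0059  0.2469]
t 11.6 hand trk [-0.0697  0.3802] z 0.0403 yaw err deg 0.07 tilt [ 0. -0. -1.] F [ 0.81  0.33 -0.29] w 0.0
11.6 0.24630511810859837
```

View pics/c.png

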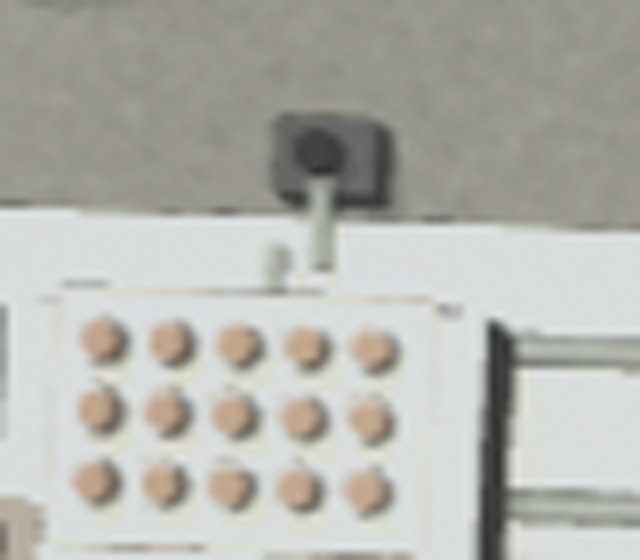

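The tongue is at crop x≈278 and the pointer at ≈321, so the carriage is about 13.7 mm beyond the mark. That matches the tracker. It is still drifting back.

```bash
python3 -m creep '[{"rotation":[0,0,0],"travel":[0,0,0],"jaw":0},{"rotation":[0,0,0],"travel":[0,0,0],"jaw":0},{"rotation":[0,0,0],"travel":[0,0,0],"jaw":0},{"rotation":[0,0,0],"travel":[0,0,0],"jaw":0},{"rotation":[0,0,0],"travel":[0,0,0],"jaw":0},{"rotation":[0,0,0],"travel":[0,0,0],"jaw":0},{"rotation":[0,0,0],"travel":[0,0,0],"jaw":0},{"rotation":[0,0,0],"travel":[0,0,0],"jaw":0}]' |head -1
python3 - <<'E'
from h import *
speed(5)
E
```

```text
time: 12.65
car [[12.65, 0.2468, 260.0], [12.7, 0.2465, 258.0], [12.75, 0.2468, 255.0], [12.8, 0.247, 258.0], [12.85, 0.2464, 260.0]]
v fit [-0.0006  0.2466]
```

```bash
python3 -m creep '[{"rotation":[0,0,0],"travel":[0,-0.06,0],"jaw":0},{"rotation":[0,0,0],"travel":[0,-0.06,0],"jaw":0},{"rotation":[0,0,0],"travel":[0,-0.04,0],"jaw":0},{"rotation":[0,0,0],"travel":[0,-0.0055,0],"jaw":0},{"rotation":[0,0,0],"travel":[0,-0.0055,0],"jaw":0},{"rotation":[0,0,0],"travel":[0,-0.0055,0],"jaw":0},{"rotation":[0,0,0],"travel":[0,-0.0055,0],"jaw":0},{"rotation":[0,0,0],"travel":[0,-0.0055,0],"jaw":0},{"rotation":[0,0,0],"travel":[0,-0.0055,0],"jaw":0},{"rotation":[0,0,0],"travel":[0,-0.0055,0],"jaw":0},{"rotation":[0,0,0],"travel":[0,-0.0055,0],"jaw":0}]' |head -1
python3 - <<'E'
from h import *
hand();speed(2);hand()
E
```

```text
time: 14.28
t 14.275 hand trk [-0.0697  0.3393] z 0.0403 yaw err deg 0.07 tilt [ 0. -0. -1.] F [-0.64  0.04  0.29] w 0.0
car [[14.275, 0.2472, 267.0], [14.325, 0.2472, 260.0]]
v fit [0.0007 0.2472]
t 14.375 hand trk [-0.0697  0.3393] z 0.0403 yaw err deg 0.08 tilt [ 0. -0. -1.] F [-0.16 -0.53  1.08] w 0.001
```

```bash
python3 -m creep '[{"rotation":[0,0,0],"travel":[0,-0.0055,0],"jaw":0},{"rotation":[0,0,0],"travel":[0,-0.0055,0],"jaw":0},{"rotation":[0,0,0],"travel":[0,-0.0055,0],"jaw":0},{"rotation":[0,0,0],"travel":[0,-0.0055,0],"jaw":0},{"rotation":[0,0,0],"travel":[0,-0.0055,0],"jaw":0}]' |head -1
python3 - <<'E'
from h import *
hand();speed(3)
E
```

```text
time: 15.0
t 15.0 hand trk [-0.0697  0.3338] z 0.0403 yaw err deg 0.07 tilt [ 0. -0. -1.] F [-0.19 -0.65 -0.42] w 0.0
car [[15.0, 0.2471, 261.0], [15.05, 0.247, 260.0], [15.1, 0.247, 265.0]]
v fit [-0.0004  0.247 ]
```

```bash
python3 -m creep '[{"rotation":[0,0,0],"travel":[0,-0.0055,0],"jaw":0},{"rotation":[0,0,0],"travel":[0,-0.0055,0],"jaw":0},{"rotation":[0,0,0],"travel":[0,-0.0055,0],"jaw":0},{"rotation":[0,0,0],"travel":[0,-0.0055,0],"jaw":0}]' |head -1
python3 - <<'E'
from h import *
hand();speed(3)
E
```

```text
time: 15.65
t 15.65 hand trk [-0.0697  0.3294] z 0.0403 yaw err deg 0.07 tilt [ 0.  0. -1.] F [-0.06 -0.92  0.82] w 0.0
car [[15.65, 0.2426, 264.0], [15.7, 0.2418, 259.0], [15.75, 0.241, 253.0]]
v fit [-0.0165  0.241 ]
```

```bash
python3 -m creep '[{"rotation":[0,0,0],"travel":[0,0.05,0],"jaw":0},{"rotation":[0,0,0],"travel":[0,0.05,0],"jaw":0},{"rotation":[0,0,0],"travel":[0,0,0],"jaw":0},{"rotation":[0,0,0],"travel":[0,0,0],"jaw":0},{"rotation":[0,0,0],"travel":[0,0,0],"jaw":0},{"rotation":[0,0,0],"travel":[0,0,0],"jaw":0}]' |head -1
python3 - <<'E'
from h import *
hand();speed(4)
E
```

```text
time: 16.55
t 16.55 hand trk [-0.0697  0.3493] z 0.0403 yaw err deg 0.08 tilt [ 0. -0. -1.] F [-0.41  0.41 -0.71] w 0.001
car [[16.55, 0.2302, 258.0], [16.6, 0.2304, 253.0], [16.65, 0.2297, 256.0], [16.7, 0.2291, 251.0]]
v fit [-0.008   0.2292]
```

```bash
python3 -m creep '[{"rotation":[0,0,0],"travel":[0,0,0],"jaw":0},{"rotation":[0,0,0],"travel":[0,0,0],"jaw":0},{"rotation":[0,0,0],"travel":[0,0,0],"jaw":0},{"rotation":[0,0,0],"travel":[0,0,0],"jaw":0},{"rotation":[0,0,0],"travel":[0,0,0],"jaw":0},{"rotation":[0,0,0],"travel":[0,0,0],"jaw":0},{"rotation":[0,0,0],"travel":[0,0,0],"jaw":0}]' |head -1
python3 - <<'E'
from h import *
speed(4);hand();t,y,c,p=car();print(t,y)
cv2.imwrite("pics/d.png",cv2.resize(p[120:190,130:210],(640,560),interpolation=cv2.INTER_CUBIC))
E
```

```text
time: 17.62
car [[17.625, 0.2216, 258.0], [17.675, 0.2214, 253.0], [17.725, 0.2215, 246.0], [17.775, 0.2212, 254.0]]
v fit [-0.0023  0.2213]
t 17.825 hand trk [-0.0697  0.3495] z 0.0403 yaw err deg 0.07 tilt [ 0.  0. -1.] F [0.32 0.39 0.55] w 0.001
17.825 0.22077818952198877
```

View pics/d.png

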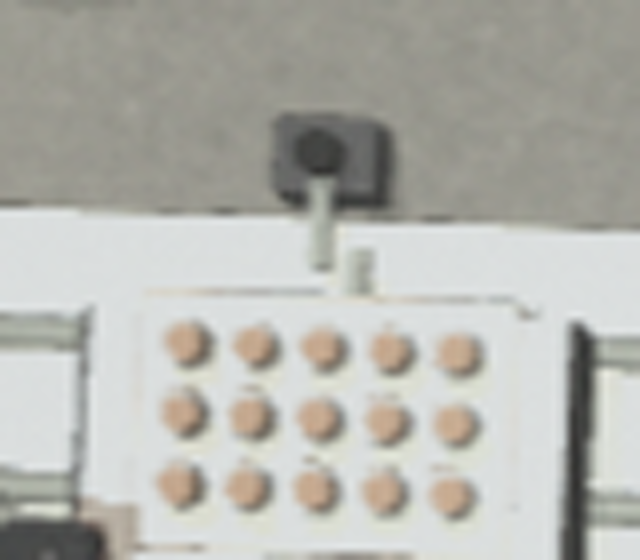

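The tongue is at crop x≈361 and the pointer at ≈321, so the carriage stopped about 12 mm short. I'll go round to the rear for a gentle nudge of about 12 mm.

```bash
python3 -m creep '[{"rotation":[0,0,0],"travel":[0.22,-0.04,0],"jaw":0},{"rotation":[0,0,0],"travel":[0.04,-0.26,0],"jaw":0},{"rotation":[0,0,0],"travel":[0,-0.29,0],"jaw":0},{"rotation":[0,0,0],"travel":[0,-0.29,0],"jaw":0},{"rotation":[0,0,0],"travel":[0,-0.25,0],"jaw":0},{"rotation":[0,0,0],"travel":[0,0,0],"jaw":0},{"rotation":[0,0,0],"travel":[-0.13,0,0],"jaw":0},{"rotation":[0,0,0],"travel":[-0.13,0,0],"jaw":0},{"rotation":[0,0,0],"travel":[0,0,0],"jaw":0}]' |head -1
python3 - <<'E'
from h import *
hand();speed(4);hand()
E
```

```text
time: 19.0
t 19.0 hand trk [-0.0679  0.1246] z 0.0406 yaw err deg 0.07 tilt [-0.003  0.001 -1.   ] F [-0.28  0.04  0.16] w 0.001
car [[19.0, 0.2236, 146.0], [19.05, 0.2229, 153.0], [19.1, 0.2232, 160.0], [19.15, 0.2228, 164.0]]
v fit [-0.0039  0.2228]
t 19.2 hand trk [-0.0714  0.1238] z 0.04 yaw err deg 0.03 tilt [ 0.001 -0.    -1.   ] F [ 0.36  0.01 -0.41] w 0.0
```

The arm now hides part of the cups, so I'll track each visible cup against the last unobstructed frame.

```bash
cat >> h.py <<'E'
def cups(p):
    m=((p[...,2].astype(int)-p[...,0])>25).astype(np.uint8);n,l,s,c=cv2.connectedComponentsWithStats(m)
    return np.array([c[i] for i in range(1,n) if 11<=s[i,4]<=25])
def car2(n=4):
    ref=cups(cv2.resize(cv2.imread("pics/d.png"),(80,70),interpolation=cv2.INTER_AREA))+[130,120]; out=[]
    for _ in range(n):
        t0=bot.sense()["time"];p,_d=bot.read_camera("top");c=cups(p[140:190,130:215])+[130,140]
        D=[]
        for r in ref:
            k=c[np.argmin(abs(c-r).sum(1))]-r
            if abs(k[0])<6 and abs(k[1])<1.2:D.append(k[0])
        out.append((t0,.2208-np.median(D)*.00242,len(D),len(ref)))
    o=np.array(out);print(o.round(4).tolist(),np.polyfit(o[:,0]-o[-1,0],o[:,1],1).round(4));return p
E
python3 - <<'E'
from h import *
p=car2(4);hand()
cv2.imwrite("pics/e.png",cv2.resize(p[120:190,130:210],(640,560),interpolation=cv2.INTER_CUBIC))
E
```

```text
[[19.2, 0.2193, 9.0, 15.0], [19.25, 0.2193, 9.0, 15.0], [19.3, 0.2193, 9.0, 15.0], [19.35, 0.2193, 9.0, 15.0]] [1.000e-04 2.193e-01]
t 19.4 hand trk [-0.0706  0.1236] z 0.0403 yaw err deg 0.05 tilt [ 0. -0. -1.] F [ 0.04 -0.29  0.12] w 0.0
```

View pics/e.png

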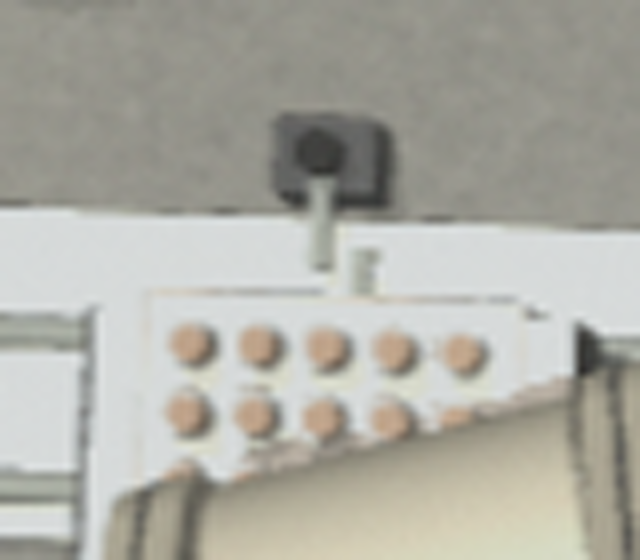

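The tongue is at crop x≈364 and the pointer at ≈321. The carriage rests about 13 mm short, with nine cups visible for tracking. Now the nudge.

```bash
python3 -m creep '[{"rotation":[0,0,0],"travel":[0,0.015,0],"jaw":0},{"rotation":[0,0,0],"travel":[0,0.01,0],"jaw":0},{"rotation":[0,0,0],"travel":[0,0.0038,0],"jaw":0},{"rotation":[0,0,0],"travel":[0,0.0038,0],"jaw":0},{"rotation":[0,0,0],"travel":[0,0.0038,0],"jaw":0},{"rotation":[0,0,0],"travel":[0,0.0038,0],"jaw":0},{"rotation":[0,0,0],"travel":[0,0.0038,0],"jaw":0},{"rotation":[0,0,0],"travel":[0,0.0038,0],"jaw":0},{"rotation":[0,0,0],"travel":[0,0.0038,0],"jaw":0},{"rotation":[0,0,0],"travel":[0,0.0038,0],"jaw":0}]' |head -1
python3 - <<'E'
from h import *
hand();car2(2)
E
```

```text
time: 20.65
t 20.65 hand trk [-0.07    0.1346] z 0.0403 yaw err deg 0.07 tilt [ 0. -0. -1.] F [-0.06 -0.73 -0.56] w 0.0
[[20.65, 0.2259, 9.0, 15.0], [20.7, 0.2262, 9.0, 15.0]] [0.0073 0.2262]
```

```bash
python3 - <<'E'
from h import *
car2(4)
E
```

```text
[[20.75, 0.2268, 9.0, 15.0], [20.8, 0.2274, 9.0, 15.0], [20.85, 0.2274, 9.0, 15.0], [20.9, 0.2277, 9.0, 15.0]] [0.0055 0.2277]
```

It is coasting into place. I'll back the hand off, then lift.

```bash
python3 -m creep '[{"rotation":[0,0,0],"travel":[0,-0.05,0],"jaw":0},{"rotation":[0,0,0],"travel":[0,-0.15,0],"jaw":0},{"rotation":[0,0,0],"travel":[0,-0.2,0],"jaw":0},{"rotation":[0,0,0],"travel":[0.1,-0.2,-0.1],"jaw":0},{"rotation":[0,0,0],"travel":[0.1,-0.2,-0.2],"jaw":0},{"rotation":[0,0,0],"travel":[0,0,-0.2],"jaw":0},{"rotation":[0,0,0],"travel":[0,0,0],"jaw":0},{"rotation":[0,0,0],"travel":[0,0,0],"jaw":0},{"rotation":[0,0,0],"travel":[0,0,0],"jaw":0},{"rotation":[0,0,0],"travel":[0,0,0],"jaw":0}]' |head -1
python3 - <<'E'
from h import *
hand();p=car2(5);speed(1)
cv2.imwrite("pics/f.png",cv2.resize(p[120:190,130:210],(640,560),interpolation=cv2.INTER_CUBIC))
E
```

```text
time: 22.2
t 22.2 hand trk [-0.1108 -0.0252] z 0.1392 yaw err deg 0.04 tilt [ 0.002 -0.    -1.   ] F [-0.03  0.12  0.87] w 0.0
[[22.2, 0.212, 15.0, 15.0], [22.25, 0.212, 15.0, 15.0], [22.3, 0.2121, 15.0, 15.0], [22.35, 0.2121, 15.0, 15.0], [22.4, 0.212, 15.0, 15.0]] [0.0003 0.2121]
car [[22.45, 0.2332, 241.0]]
```

View pics/f.png

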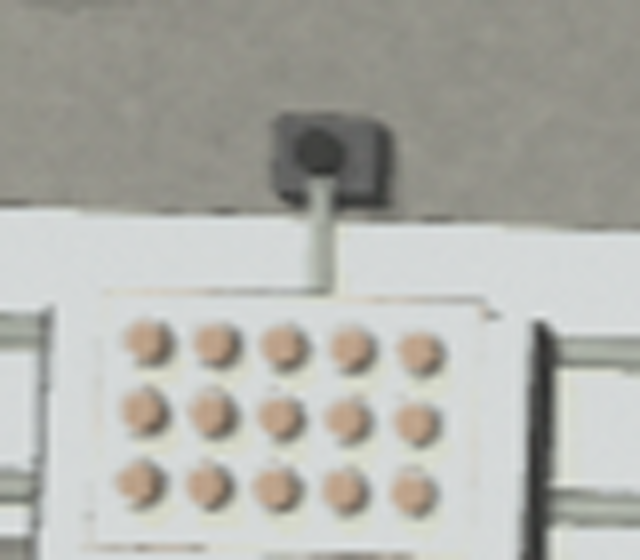

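The tongue is exactly in line with the pointer at crop x≈320. All cups are visible and still, and the cup tracker reads 0.2332 against the mark at 0.2325. The 0.212 reading was the nearest-cup match jumping to the next cup. I'll wait a little longer at rest and hand in.

```bash
python3 -m creep '[{"rotation":[0,0,0],"travel":[0,0,0],"jaw":0},{"rotation":[0,0,0],"travel":[0,0,0],"jaw":0},{"rotation":[0,0,0],"travel":[0,0,0],"jaw":0},{"rotation":[0,0,0],"travel":[0,0,0],"jaw":0}]' |head -1
python3 - <<'E'
from h import *
speed(3);print(bot.hand_in())
E
```

```text
time: 23.0
car [[23.0, 0.2329, 244.0], [23.05, 0.2332, 246.0], [23.1, 0.233, 243.0]]
v fit [2.000e-04 2.331e-01]
the job is handed in; nothing more can be done
None
```

I handed the job in at about 23 s: the carriage coasted through the reader at roughly 0.15 m/s (0.159 m/s measured just before it), overshot the pointer, was nudged back and forward, and now stands at rest and released within about 1 mm of it; the hand-in returned no verdict.

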